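# Pull the breakfast board out over the worktop edge

## Task

Without gripping or lifting anything: first push the small squat jar that stands in front of the dark wooden board sideways out of the board's way, to the side on which the pepper grinder stands. Then pull the board towards you, flat on the worktop, until its near side overhangs the worktop's front edge by 4 cm and lies square with that edge, so that it can be picked up from below. Leave the jar standing on the worktop clear beside the board, and do not disturb the other things.

Things in the scene. Friction and masses are not known exactly. Their poses are not given: they have to be found in the camera images.
- board: thin dark wooden breakfast board lying flat, 150 (its x, depth) x 140 (its y, width) x 12 mm thick, corners rounded to 8 mm, a shallow groove drawn round its top; 0.3 kg, more or less, slides freely. Origin at the centre of its underside; its x axis points away from the robot to within 12 degrees, z up
- board_near (a point): middle of the board's near side (the one toward the robot), at its underside: 75 mm along -x from the board's origin
- board_far (a point): middle of the board's far side, at its underside: 75 mm along +x from the board's origin
- worktop_point (a point): an unmarked fixed point on the worktop's top, exactly 100 mm behind (+x of) the worktop's front edge; its axes are the world's. The edge runs straight along world y; the worktop (z = 0) lies on its +x side, nothing on its -x side. The hob, a plate 10 mm higher than the worktop, begins 286 mm to the left (+y) of this point; the worktop ends about 330 mm to the right
- squat_jar: small squat closed clip-top glass jar, about 90 mm across (94 mm over its wire clip), 69 mm tall, about 0.3 kg, standing on the worktop between the board's near side and the worktop edge. Origin at the centre of its underside, z up
- pepper_grinder: round glass pepper grinder with a wide black cap, 43 mm across, 112 mm tall, standing at the left (its y above 0) or at the right (its y below 0) of the board; it marks the side to push the jar to; leave it where it is. Origin at the centre of its underside
- oil_bottle: taller square glass bottle with a narrow black cap, 42 x 42 mm, 170 mm tall, standing at the other side of the board; leave it where it is. Origin at the centre of its underside
There are look-alikes about, which are no part of the job. What is shaped like the squat_jar but orange is not meant.

How it is judged:
By the outcome, as a careful person would: the job done as asked, in the order asked, and still so for the second after the job is handed in, with the robot touching nothing.
It also fails if it takes over 58 s, if anything falls off the work surface, if the arm or the gripper's body presses on something with over 40 N, if the wrist force passes 120 N, or if a joint passes its speed limit or range.

## Robot

A 7-joint arm with a two-finger parallel gripper is mounted at the origin on a cart in front of the work surface, level with it; the furniture and walls round the work are solid. World frame = base frame: x ahead of the robot, y to its left, z up, the work surface at z = 0. Lengths are in mm, angles in rad, forces in N, time in s.
With the tool pointing down it reaches from about 425 to 1025 mm from the base axis. Payload 3.6 kg.
Tool frame: the origin (TCP) lies at the very end of the fingers, on their centre line; the grasp point (between the pads) lies 19 mm behind it; z points along the fingers, y is the direction in which the jaws open and shut (so a half turn about z gives the same grasp; the last joint's range is limited). The gripper opens to 85 mm and grips with 20 to 120 N. Pads are 22 mm wide; open, the fingers measure 114 mm over their backs; the gripper's body (76 mm by 85 mm) begins 54 mm behind the grasp point. The pads swing forward as they close: fully open they stand 13 mm farther back than shut.
Start: joints at [-1.21, 0.591, 0.048, 1.609, -0.033, 0.943, -0.034], TCP at [317.825, 651.627, 231.302] pointing down, gripper open.
Joint ranges: [-2.69, 2.69], [-0.47, 2.24], [-1.27, 1.36], [0.19, 2.51], [-1.53, 4.68], [0.08, 2.07], [-3.09, 3.09]. Speed limits (rad/s): [2.57, 2.57, 3.14, 3.14, 3.14, 3.14, 3.14].

## Interface

Orientations are given as a unit quaternion [w, x, y, z].
In Python, from station import bot gives the robot as it stands.
- The arm moves only by the tool drive_tool, never from a script. Its argument "deltas" is a list that holds one entry, the list of rows, each a list of 7 numbers: the turn, a rotation vector about the tool's x, y, z in degrees, then the shift along the tool's x, y, z in cm, then the opening, from 0 (shut) to 1 (fully open). In form: [[[rx, ry, rz, dx, dy, dz, grip], ...]]. A call has 1 to 12 rows; each row is the pose to reach, as a shift and turn from the pose measured when the call began, along the tool's axes at that moment; what a row does not reach only later rows make up. A row lasts 1/10 s, in which the tool goes at most 50 mm and 8.59 degrees, less where a joint would pass 70% of its speed; a pose out of reach is approached as far as the arm can. A call with a gripper value outside its range is refused whole. The fingers move at their own pace and stop on an object; the grip force is fixed at half the most. Time passes only in rows, so rows that repeat a pose let the fingers close. It gives the time, the measured TCP pose, the force and the opening at its end, in the units of the state.
- bot.state(): the state, without advancing time (a new reading comes with each control period).
- bot.camera(name): name is "scene" or "top"; returns a dict with "pixels" (384x512x3 uint8, red, green, blue), "depth" (384x512 float32, mm along the optical axis (not along the pixel's ray), 0 where there is no reading), "K" (3x3 intrinsics, pixels), "distortion" ([k1, k2, p1, p2, k3] as OpenCV has them; the pictures are not rectified), "view" (4x4, takes a point from world to camera coordinates). Camera axes: x right, y down, z forward; pixel columns grow to the right and rows downward; lengths in mm; the calibration is good to about 2 mm. A picture is of the moment at which its call begins.
- bot.hand_in(): hands the job in, once; it reports no verdict.
The state is a dict: "t": time; "q": joint angles; "qvel": joint speeds; "effort": joint torques, N m; "tool_pos": TCP position; "orientation": TCP orientation; "force": force on the tool from outside, world axes, zero at the start; "wrist_torque": the same for the moment, N m; "grip_width": finger opening in mm.
Only numpy, scipy, OpenCV 4.12 (cv2) and the standard library are available. Lean on these libraries where they do the work, as an engineer would, in place of code of your own. Each camera call takes 0.05 s, during which the arm holds its last target.

## Working session

There is one attempt and no reset: what is moved stays moved. The work goes in short steps, Python scripts to look and compute and a tool call to move; the robot and the scene stay as the last step left them, time stands still between calls to the robot, and variables do not carry over. Pictures are saved under pics/ and viewed, and the job is handed in when it is done.

Besides the shell and the picture viewer there is one more tool, called after "Call:" by a JSON object that holds its "api" and its "payload". drive_tool: Moves the arm, as the interface text tells. Its arguments: {"type":"object","properties":{"deltas":{"type":"array"}},"required":["deltas"]}

```bash
mkdir -p pics; ls
python3 - <<'E'
from station import bot
import cv2,numpy as np
s=bot.state();print(s)
for n in("scene","top"):
    c=bot.camera(n)
    np.savez(f"pics/{n}0.npz",**c)
    cv2.imwrite(f"pics/{n}0.png",c["pixels"][:,:,::-1])
    print(n,c["K"],c["distortion"],c["view"])
E
```

```text
pics
{'t': 0.0, 'q': array([-1.21049867,  0.59214146,  0.0483    ,  1.60983639, -0.03329192,
        0.94267072, -0.03370381]), 'qvel': array([-0.00016192,  0.00197676, -0.0014961 , -0.00041849, -0.00185759,
        0.00014142, -0.00246892]), 'effort': array([-4.30636810e-04, -5.48692274e+01,  1.54625695e+00, -1.98120564e+01,
        9.32049559e-03,  8.90894327e-03, -2.82169083e-06]), 'tool_pos': array([317.4608761 , 650.88145671, 230.11956139]), 'orientation': array([-1.86932454e-04,  2.24917332e-01,  9.74377199e-01, -1.11001747e-03]), 'force': array([-0.32538979,  0.38673202, -0.38203954]), 'wrist_torque': array([ 0.01437492, -0.0195468 ,  0.02963534]), 'grip_width': 85.56983488939568}
scene [[365.13707755   0.         261.00934588]
 [  0.         365.13707755 189.60512228]
 [  0.           0.           1.        ]] [0.02250108 0.         0.         0.         0.        ] [[-8.07205307e-01 -5.90206704e-01  8.69708461e-03  4.29641503e+02]
 [-2.78827481e-01  3.68273332e-01 -8.86921636e-01  2.22090546e+02]
 [ 5.20264191e-01 -7.18352838e-01 -4.61838036e-01  5.18451141e+02]
 [ 0.00000000e+00  0.00000000e+00  0.00000000e+00  1.00000000e+00]]
top [[412.65548393   0.         253.40405517]
 [  0.         412.65548393 193.80893426]
 [  0.           0.           1.        ]] [-0.1059249  0.         0.         0.         0.       ] [[ 1.78703457e-03 -9.99787957e-01  2.05145452e-02 -6.90753150e+01]
 [-9.91322663e-01 -4.46757573e-03 -1.31375105e-01  5.68049946e+02]
 [ 1.31438898e-01 -2.01017617e-02 -9.91120444e-01  9.99975708e+02]
 [ 0.00000000e+00  0.00000000e+00  0.00000000e+00  1.00000000e+00]]
```

View pics/scene0.png

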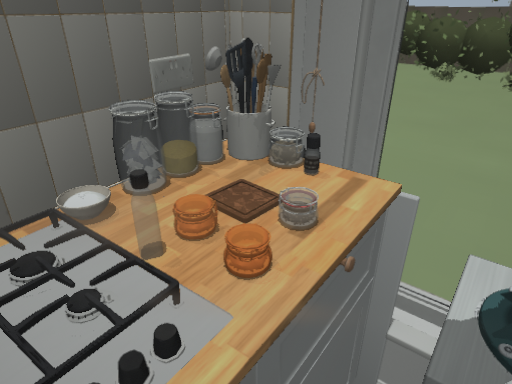

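View pics/top0.png

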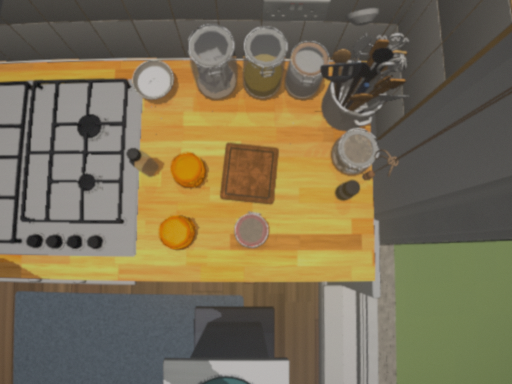

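The pepper grinder is at the right (top 348,190; scene 312,155) and the oil bottle at the left (top 140,160).

Candidates for the squat jar:
- Clear jar in front of the board: top (252,230), scene (298,208). It fits the description.
- Orange jars: top (188,170) and (177,232). Excluded by colour.
- Clear jar at back right: top (357,150). Not in front of the board.

Next I check the choice in a close crop and measure.

```bash
cat > h.py <<'E'
import numpy as np,cv2
def load(n): return dict(np.load(n))
def ray(c,px):
    px=np.asarray(px,float).reshape(-1,1,2)
    u=cv2.undistortPoints(px,c["K"],c["distortion"]).reshape(-1,2)
    R=c["view"][:3,:3];t=c["view"][:3,3]
    d=np.c_[u,np.ones(len(u))]@R
    return -R.T@t,d
def plane(c,px,z):
    o,d=ray(c,px); return o+d*((z-o[2])/d[:,2])[:,None]
def proj(c,P):
    R=c["view"][:3,:3];t=c["view"][:3,3]
    return cv2.projectPoints(np.asarray(P,float).reshape(-1,1,3),cv2.Rodrigues(R)[0],t,c["K"],c["distortion"])[0].reshape(-1,2)
def cloud(c):
    v,u=np.mgrid[0:384,0:512]; px=np.c_[u.ravel(),v.ravel()]
    o,d=ray(c,px); P=o+d*c["depth"].ravel()[:,None]
    P[c["depth"].ravel()==0]=np.nan
    return P.reshape(384,512,3)
E
python3 - <<'E'
from h import *
t=load("pics/top0.npz");s=load("pics/scene0.npz")
cr=t["pixels"][120:300,120:400,::-1];cv2.imwrite("pics/c1.png",cv2.resize(cr,None,fx=2.8,fy=2.8,interpolation=cv2.INTER_CUBIC))
cr=s["pixels"][110:290,110:350,::-1];cv2.imwrite("pics/c2.png",cv2.resize(cr,None,fx=3.2,fy=3.2,interpolation=cv2.INTER_CUBIC))
P=cloud(t);Q=cloud(s)
for n,p in dict(jar=(252,230),board=(250,173),or1=(188,170),or2=(177,232),grinder=(347,189),bottle=(134,155),rj=(357,150),wt=(220,250)).items():
    print(n,P[p[1],p[0]].round(1))
for col in (160,200,220,250,280,320,350,365):
    pz=P[:,col]; print(col,[(r,pz[r].round(0).tolist()) for r in range(270,288,2)][0:9])
hsv=cv2.cvtColor(t["pixels"],cv2.COLOR_RGB2HSV)
print(hsv[173,250],hsv[173,226],hsv[250,220],hsv[150,300])
E
```

```text
jar [476.2 -63.5  65.5]
board [626.5 -58.9  10.4]
or1 [622.7  94.5  67.8]
or2 [470.5 118.   66.4]
grinder [ 571.1 -287.3  111. ]
bottle [637.3 202.4 168.2]
rj [ 669.  -318.2   98.5]
wt [427.5  17.5  -1.8]
160 [(270, [375.0, 171.0, -4.0]), (272, [370.0, 172.0, -6.0]), (274, [366.0, 170.0, 1.0]), (276, [360.0, 171.0, -5.0]), (278, [355.0, 170.0, 0.0]), (280, [350.0, 170.0, 0.0]), (282, [273.0, 351.0, -896.0]), (284, [263.0, 351.0, -894.0]), (286, [254.0, 350.0, -892.0])]
200 [(270, [376.0, 68.0, -2.0]), (272, [371.0, 68.0, -1.0]), (274, [366.0, 68.0, 1.0]), (276, [361.0, 68.0, 1.0]), (278, [356.0, 68.0, -2.0]), (280, [351.0, 68.0, -1.0]), (282, [274.0, 163.0, -896.0]), (284, [265.0, 164.0, -900.0]), (286, [254.0, 165.0, -911.0])]
220 [(270, [376.0, 17.0, -4.0]), (272, [372.0, 17.0, -2.0]), (274, [367.0, 17.0, 2.0]), (276, [361.0, 17.0, -1.0]), (278, [356.0, 17.0, -1.0]), (280, [351.0, 17.0, -3.0]), (282, [275.0, 69.0, -892.0]), (284, [265.0, 70.0, -903.0]), (286, [255.0, 70.0, -907.0])]
250 [(270, [377.0, -60.0, 0.0]), (272, [372.0, -60.0, -2.0]), (274, [367.0, -60.0, 0.0]), (276, [362
[... 637 characters left out ...]
 [280.0, -388.0, -822.0]), (284, [270.0, -390.0, -834.0]), (286, [260.0, -391.0, -840.0])]
350 [(270, [376.0, -318.0, -0.0]), (272, [371.0, -318.0, 0.0]), (274, [366.0, -317.0, 3.0]), (276, [361.0, -317.0, 3.0]), (278, [355.0, -318.0, 0.0]), (280, [350.0, -318.0, -0.0]), (282, [323.0, -387.0, -273.0]), (284, [317.0, -386.0, -271.0]), (286, [310.0, -387.0, -275.0])]
365 [(270, [376.0, -358.0, -0.0]), (272, [370.0, -358.0, -1.0]), (274, [365.0, -358.0, -3.0]), (276, [360.0, -358.0, -1.0]), (278, [355.0, -357.0, -1.0]), (280, [350.0, -357.0, 1.0]), (282, [337.0, -384.0, -92.0]), (284, [331.0, -386.0, -99.0]), (286, [326.0, -385.0, -98.0])]
[ 14 166 135] [ 14 160 134] [ 24 155 194] [ 19 158 197]
```

View pics/c1.png

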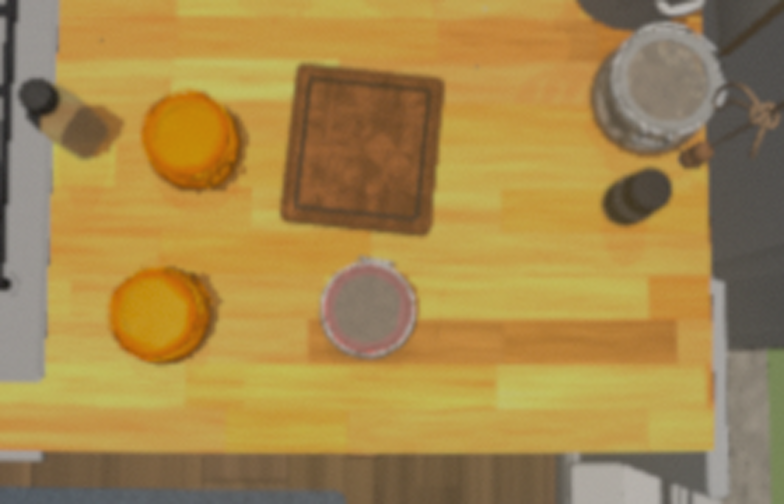

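View pics/c2.png

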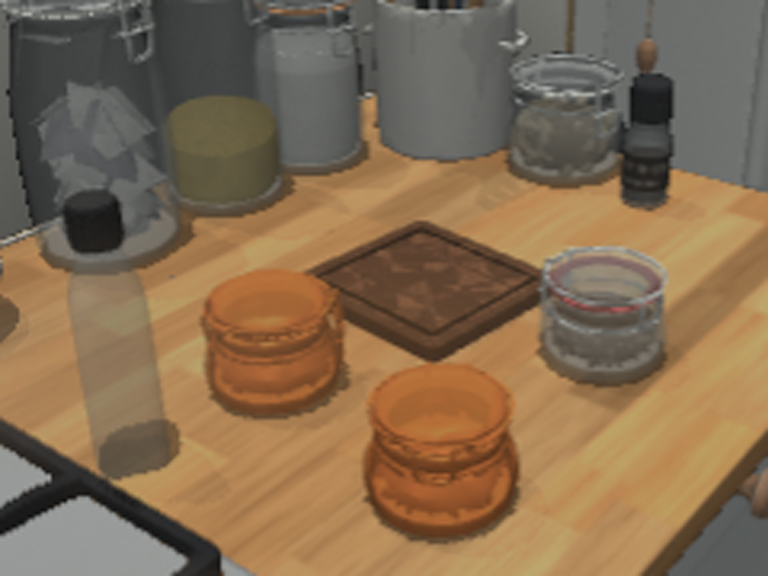

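The crops confirm it: the jar in front of the board is clear glass with a pink seal (top 252,230). Now precise measurement of the board, edge and jar.

```bash
cat >> h.py <<'E'
def board(c,lo,hi,pic=None):
    """mask of dark wood within world window, quad at top plane z=12"""
    hsv=cv2.cvtColor(c["pixels"],cv2.COLOR_RGB2HSV)
    m=((hsv[...,0]<20)&(hsv[...,2]<160)&(hsv[...,1]>90)).astype(np.uint8)
    v,u=np.mgrid[0:384,0:512]; W=plane(c,np.c_[u.ravel(),v.ravel()],12.).reshape(384,512,3)
    m&=((W[...,0]>lo[0])&(W[...,0]<hi[0])&(W[...,1]>lo[1])&(W[...,1]<hi[1])).astype(np.uint8)
    m=cv2.morphologyEx(m,cv2.MORPH_OPEN,np.ones((3,3)))
    n,l,st,_=cv2.connectedComponentsWithStats(m);k=1+st[1:,4].argmax();m=(l==k).astype(np.uint8)
    ct=max(cv2.findContours(m,cv2.RETR_EXTERNAL,cv2.CHAIN_APPROX_NONE)[0],key=len)
    p=plane(c,ct.reshape(-1,2),12.)[:,:2].astype(np.float32)
    return m,cv2.minAreaRect(p)
E
python3 - <<'E'
from h import *
t=load("pics/top0.npz");s=load("pics/scene0.npz")
for n,c in (("t",t),("s",s)):
    m,r=board(c,(520,-170),(740,45));print(n,m.sum(),r,cv2.boxPoints(r).round(1).tolist())
    im=c["pixels"][...,::-1].copy();im[m>0,1]=255;cv2.imwrite(f"pics/m{n}.png",im)
# edge in both: colour step along x on z=0 plane
for n,c,cols in (("t",t,(150,60,0,-60,-150,-250)),("s",s,(-50,-100,-150,-250,-300))):
    for y in cols:
        xs=np.arange(320,380,.5);p=proj(c,np.c_[xs,0*xs+y,0*xs])
        g=cv2.remap(c["pixels"][...,0].astype(np.float32),p[:,0].astype(np.float32)[None],p[:,1].astype(np.float32)[None],1)[0]
        d=cv2.GaussianBlur(np.gradient(g)[None],(0,0),4)[0];k=d.argmax();print(n,y,xs[k],round(d[k],2))
# jar: glass rim cloud
P=cloud(t);
for z0 in (50,):
    m=(P[...,2]>z0)&(P[...,0]<530)&(P[...,0]>400)&(P[...,1]<0)&(P[...,1]>-130)
    q=P[m];print("jar",m.sum(),q.min(0),q.max(0),cv2.minEnclosingCircle(q[:,:2].astype(np.float32)))
    m=(P[...,2]>z0)&(P[...,0]<530)&(P[...,0]>400)&(P[...,1]<200)&(P[...,1]>50)
    q=P[m];print("or2",cv2.minEnclosingCircle(q[:,:2].astype(np.float32)))
    m=(P[...,2]>z0)&(P[...,0]<680)&(P[...,0]>560)&(P[...,1]<150)&(P[...,1]>20)
    q=P[m];print("or1",cv2.minEnclosingCircle(q[:,:2].astype(np.float32)))
    m=(P[...,2]>90)&(P[...,0]<620)&(P[...,0]>530)&(P[...,1]<-240)&(P[...,1]>-340)
    q=P[m];print("gr",cv2.minEnclosingCircle(q[:,:2].astype(np.float32)))
E
```

```text
t 3052 ((626.9013671875, -56.82135009765625), (140.7777557373047, 151.3578643798828), 84.29576873779297) [[544.5999755859375, -119.30000305175781], [695.2000122070312, -134.39999389648438], [709.2000122070312, 5.699999809265137], [558.5999755859375, 20.700000762939453]]
s 2076 ((622.80615234375, -40.001853942871094), (170.9633331298828, 166.66358947753906), 84.10997772216797) [[531.0999755859375, -116.5], [696.9000244140625, -133.60000610351562], [714.5, 36.5], [548.7000122070312, 53.599998474121094]]
t 150 347.5 4.81
t 60 347.5 4.47
t 0 347.5 5.17
t -60 347.0 5.09
t -150 347.5 5.77
t -250 347.5 3.24
s -50 347.0 7.88
s -100 347.0 7.77
s -150 347.0 7.8
s -250 347.0 7.47
s -300 347.0 7.66
jar 895 [ 435.24097062 -100.2365153    52.08139066] [523.01894181 -22.17220001  73.95882336] ((479.12994384765625, -59.94056701660156), 44.05209732055664)
or2 ((474.1499328613281, 122.28983306884766), 44.1612548828125)
or1 ((628.103271484375, 98.98957061767578), 44.45512771606445)
gr ((590.9674072265625, -314.1496887207031), 38.47029495239258)
```

```bash
cat >> h.py <<'E'
from scipy.spatial.transform import Rotation as Ro
def delta(s,pos,ax):
    """ax: world dir of tool y; tool z down"""
    q=s["orientation"];R0=Ro.from_quat([q[1],q[2],q[3],q[0]])
    y=np.r_[ax,0.]/np.hypot(*ax);z=np.r_[0,0,-1.];R=np.c_[np.cross(y,z),y,z]
    rv=(R0.inv()*Ro.from_matrix(R)).as_rotvec(degrees=True)
    return np.r_[rv.round(1),(R0.inv().apply(np.array(pos)-s["tool_pos"])/10).round(2)]
E
python3 - <<'E'
from h import *
from station import bot
s=bot.state();print(delta(s,(477,30,230),(1,0)))
E
```

```text
[ -0.1    0.1   64.   -41.55 -48.82   0.13]
```

Call:
{"api": "drive_tool", "payload": {"deltas": [[[0,0,64,-41.5,-48.8,0,0.5],[0,0,64,-41.5,-48.8,0,0.5],[0,0,64,-41.5,-48.8,0,0.5],[0,0,64,-41.5,-48.8,0,0.5],[0,0,64,-41.5,-48.8,0,0.5],[0,0,64,-41.5,-48.8,0,0.5],[0,0,64,-41.5,-48.8,0,0.5],[0,0,64,-41.5,-48.8,0,0.5],[0,0,64,-41.5,-48.8,0,0.5],[0,0,64,-41.5,-48.8,0,0.5],[0,0,64,-41.5,-48.8,0,0.5],[0,0,64,-41.5,-48.8,0,0.5]]]}}

```text
t: 1.3
tool_pos: [466.3, 68.5, 231.3]
orientation: [0.0, 0.707, 0.707, -0.001]
force: [0.3, 0.6, 0.2]
grip_width: 42.7
```

Run:
```python
from h import *
from station import bot
s=bot.state();print(s["t"],s["tool_pos"],s["q"],s["grip_width"],s["qvel"]);print(delta(s,(477,30,230),(1,0)))
```

```text
1.3 [466.28524091  68.45712183 231.25662156] [-0.59778677  0.29554519  0.4406104   2.1783561  -0.19051454  0.70472164
 -0.02746261] 42.712848652427084 [ 0.97915447  0.05473206  0.12074346 -0.06436629 -0.07405211  0.01441121
  1.13277001]
[-0.1   0.1   0.   -3.85  1.07  0.13]
```

Still moving; settle above the gap.

Call:
{"api": "drive_tool", "payload": {"deltas": [[[0,0,0,-3.9,1.1,0,0.5],[0,0,0,-3.9,1.1,0,0.5],[0,0,0,-3.9,1.1,0,0.5],[0,0,0,-3.9,1.1,0,0.5],[0,0,0,-3.9,1.1,0,0.5]]]}}

```text
t: 1.8
tool_pos: [476.9, 31.3, 231.1]
orientation: [-0.0, 0.706, 0.708, -0.001]
force: [0.4, 0.1, 0.6]
grip_width: 43.0
```

Run:
```python
from h import *
from station import bot
s=bot.state();print(s["tool_pos"],s["q"]);print(delta(s,(477,28,14),(1,0)))
for n in ("scene","top"):
    c=bot.camera(n);cv2.imwrite(f"pics/{n}1.png",c["pixels"][:,:,::-1])
```

```text
[476.92266983  31.27700661 231.06559313] [-0.51832818  0.30579975  0.44656353  2.16527838 -0.19903615  0.71048075
  0.06583532]
[-0.1   0.1   0.2  -0.3   0.04 21.71]
```

View pics/scene1.png

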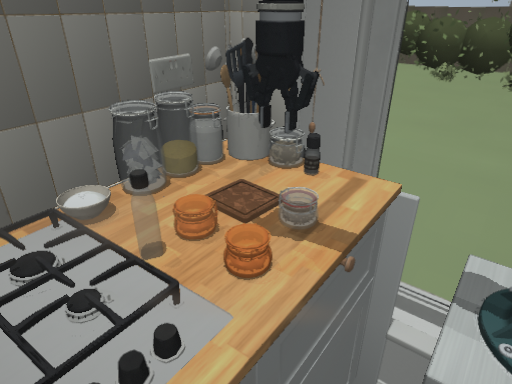

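The gripper hangs over the gap between the two jars, with its fingertips at about (272–290,120) in the scene view, and nothing else has moved. I descend in steps.

Call:
{"api": "drive_tool", "payload": {"deltas": [[[0,0,0,-0.3,0,5,0.5],[0,0,0,-0.3,0,9,0.5],[0,0,0,-0.3,0,12,0.5],[0,0,0,-0.3,0,15,0.5],[0,0,0,-0.3,0,17,0.5],[0,0,0,-0.3,0,18.5,0.5],[0,0,0,-0.3,0,20,0.5],[0,0,0,-0.3,0,21,0.5],[0,0,0,-0.3,0,21.6,0.5],[0,0,0,-0.3,0,21.6,0.5],[0,0,0,-0.3,0,21.6,0.5]]]}}

```text
t: 3.0
tool_pos: [477.0, 27.9, 15.5]
orientation: [0.0, 0.706, 0.708, -0.001]
force: [-0.4, 0.1, 0.9]
grip_width: 42.6
```

Run:
```python
from h import *
from station import bot
s=bot.state();print(s["tool_pos"],s["force"])
for n in ("scene","top"):
    c=bot.camera(n);cv2.imwrite(f"pics/{n}2.png",c["pixels"][:,:,::-1])
    if n=="scene":cv2.imwrite("pics/c3.png",cv2.resize(c["pixels"][110:290,150:390,::-1],None,fx=3,fy=3))
```

```text
[477.03692775  27.91827801  15.4862562 ] [-0.35154502  0.08641882  0.86713128]
```

View pics/c3.png

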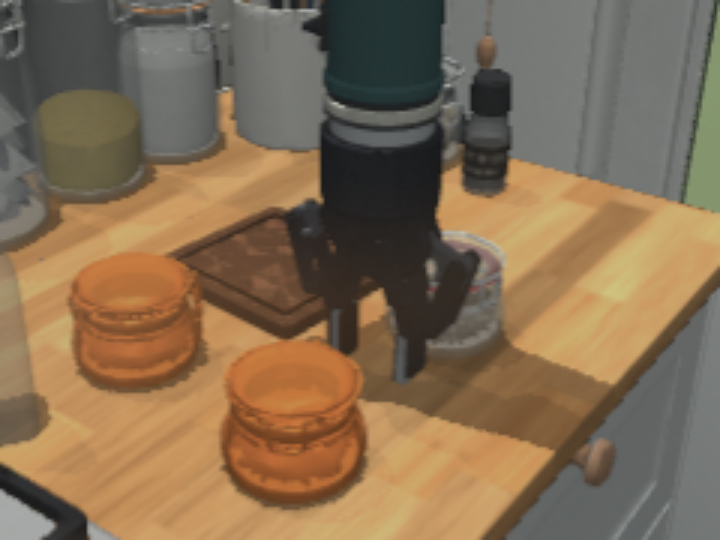

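The fingers stand free in the gap, with the jar to their right and the orange jar behind. Pushing sideways (tool -x = world -y).

Call:
{"api": "drive_tool", "payload": {"deltas": [[[0,0,0,-1,0.1,0,0.5],[0,0,0,-2,0.2,0,0.5],[0,0,0,-3,0.2,0,0.5],[0,0,0,-4,0.2,0,0.5],[0,0,0,-4.8,0.2,0,0.5],[0,0,0,-5.6,0.2,0,0.5],[0,0,0,-6.4,0.2,0,0.5],[0,0,0,-7.2,0.2,0,0.5],[0,0,0,-8,0.2,0,0.5],[0,0,0,-8.8,0.2,0,0.5],[0,0,0,-9.4,0.2,0,0.5],[0,0,0,-10,0.2,0,0.5]]]}}

```text
t: 4.3
tool_pos: [479.5, -72.7, 15.9]
orientation: [0.0, 0.706, 0.708, -0.001]
force: [-0.4, 1.9, 1.1]
grip_width: 42.6
```

Run:
```python
from h import *
from station import bot
s=bot.state();print(s["tool_pos"],s["force"])
c=bot.camera("scene");cv2.imwrite("pics/c4.png",cv2.resize(c["pixels"][110:290,150:390,::-1],None,fx=3,fy=3))
```

```text
[479.46933998 -72.69611761  15.8530957 ] [-0.4361544   1.92695895  1.13969174]
```

View pics/c4.png

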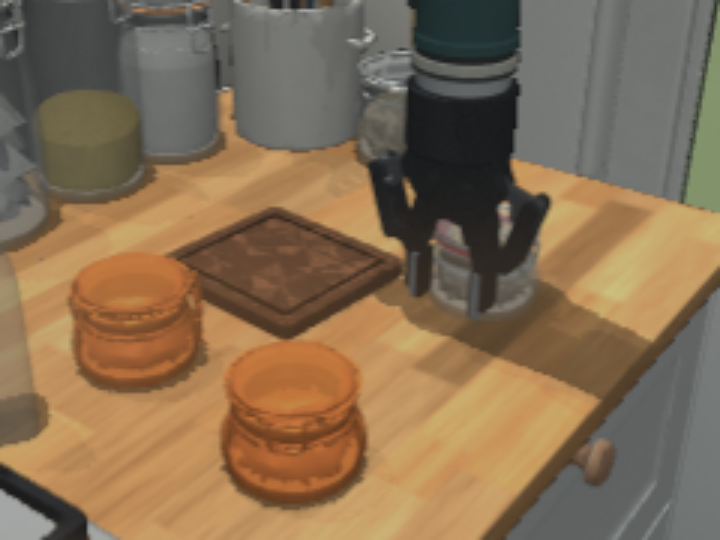

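The jar slides upright between the fingertips (crop 485,270). Continuing another 10.5 cm.

Call:
{"api": "drive_tool", "payload": {"deltas": [[[0,0,0,-1,0,0,0.5],[0,0,0,-2,0,0,0.5],[0,0,0,-3,0,0,0.5],[0,0,0,-4,0,0,0.5],[0,0,0,-5,0,0,0.5],[0,0,0,-6,0,0,0.5],[0,0,0,-7,0,0,0.5],[0,0,0,-8,0,0,0.5],[0,0,0,-9,0,0,0.5],[0,0,0,-9.7,0,0,0.5],[0,0,0,-10.2,0,0,0.5],[0,0,0,-10.5,0,0,0.5]]]}}

```text
t: 5.55
tool_pos: [479.7, -179.6, 16.1]
orientation: [0.001, 0.707, 0.708, -0.001]
force: [0.1, 1.4, -1.2]
grip_width: 42.8
```

Call:
{"api": "drive_tool", "payload": {"deltas": [[[0,0,0,0,0,0,0.5],[0,0,0,1,0,0,0.5],[0,0,0,2.5,0,0,0.5],[0,0,0,4.5,0,0,0.5],[0,0,0,6.5,0,0,0.5],[0,0,0,8,0,-2,0.5],[0,0,0,9,0,-6,0.5],[0,0,0,10,0,-10,0.5],[0,0,0,10,0,-12,0.5],[0,0,0,10,0,-12,0.5]]]}}

```text
t: 6.55
tool_pos: [481.2, -77.1, 138.4]
orientation: [0.003, 0.705, 0.709, 0.001]
force: [-0.2, -0.4, 0.0]
grip_width: 42.5
```

Run:
```python
from h import *
from station import bot
s=bot.state();print(s["tool_pos"],s["force"],s["q"])
for n in("scene","top"):
    c=bot.camera(n);np.savez(f"pics/{n}3.npz",**c);cv2.imwrite(f"pics/{n}3.png",c["pixels"][:,:,::-1])
P=cloud(c)
m=(P[...,2]>45)&(P[...,2]<80)&(P[...,0]<540)&(P[...,0]>400)&(P[...,1]<-150)&(P[...,1]>-300)
q=P[m];print("jar",m.sum(),cv2.minEnclosingCircle(q[:,:2].astype(np.float32)))
print(delta(s,(735,-60,135),(0,1)),delta(s,(735,-60,135),(0,-1)))
```

```text
[481.23696764 -77.11689698 138.42836396] [-0.15677842 -0.44142693  0.00945018] [-0.16573852  0.46022775  0.30416073  2.22443333 -0.28573015  0.48609355
  0.36686776]
jar 868 ((482.2431640625, -228.228271484375), 45.2580680847168)
[  0.2    0.4  -89.7    1.58  25.38   0.49] [ 0.4  -0.2  90.3   1.58 25.38  0.49]
```

View pics/scene3.png

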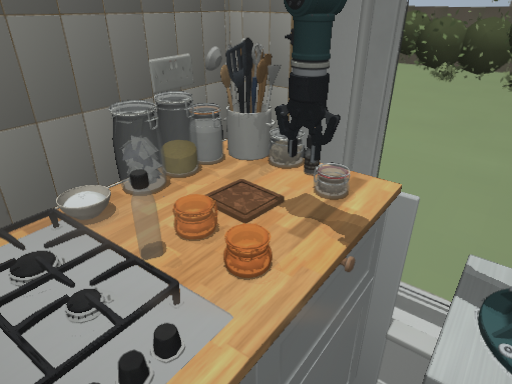

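View pics/top3.png

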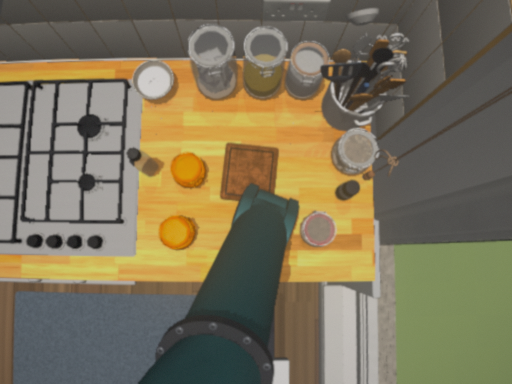

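The jar now stands at (482,-228), scene pixel (331,180), and the board hasn't moved. Next I go behind the board's far side with the jaw along y and the fingers open, so that two contacts square it. First I check the space behind.

Run:
```python
from h import *
P=cloud(load("pics/top0.npz"));Q=cloud(load("pics/scene0.npz"))
for A in (P,Q):
  for z0,z1 in((20,70),(70,400)):
    m=(A[...,2]>z0)&(A[...,2]<z1)&(abs(A[...,1]+60)<75)&(A[...,0]>720)
    q=A[m];print(z0,len(q),q.min(0) if len(q) else "")
```

```text
20 463 [ 825.59828877 -134.54654374   20.0383908 ]
70 5451 [ 824.88689273 -134.99897092   70.03030087]
20 638 [ 825.5588032  -133.64767334   20.06339121]
70 6883 [ 822.02919571 -134.99750255   70.04773728]
```

Call:
{"api": "drive_tool", "payload": {"deltas": [[[0,0,-8,0.1,3,0,0.9],[0,0,-16,0.3,6,0,0.9],[0,0,-24,0.5,9,0,0.9],[0,0,-32,0.7,12,0,0.9],[0,0,-40,0.9,15,0,0.9],[0,0,-48,1.1,18,0,0.9],[0,0,-56,1.3,20,0,0.9],[0,0,-64,1.5,22,0,0.9],[0,0,-72,1.6,24,0,0.9],[0,0,-80,1.6,25,0,0.9],[0,0,-88,1.6,25.4,0,0.9],[0,0,-89.7,1.6,25.4,0,0.9]]]}}

```text
t: 7.85
tool_pos: [732.5, -60.3, 133.3]
orientation: [-0.001, 0.0, 1.0, -0.0]
force: [-0.6, -0.6, -0.2]
grip_width: 76.6
```

Run:
```python
from h import *
from station import bot
s=bot.state();print(s["tool_pos"],s["force"],s["q"])
c=bot.camera("scene");cv2.imwrite(f"pics/s4.png",c["pixels"][:,:,::-1])
print(delta(s,(738,-58,30),(0,1)))
```

```text
[732.51682885 -60.30760055 133.30471095] [-0.59694322 -0.61687421 -0.20955417] [ 0.10053425  0.70844832 -0.12697862  1.64192287  0.11506745  0.80131788
  1.49411665]
[-0.   -0.2  -0.   -0.58  0.23 10.33]
```

View pics/s4.png

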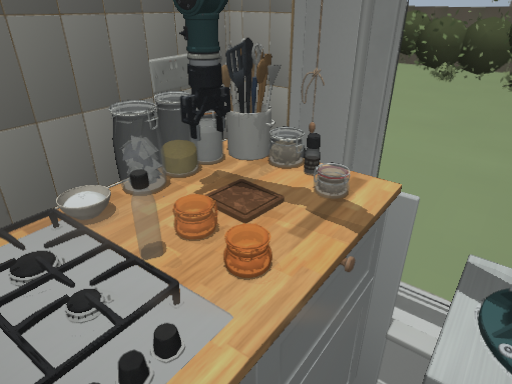

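The gripper is upright behind the board's far side (scene 205,100), and there is free space back to x≈822. Lowering.

Call:
{"api": "drive_tool", "payload": {"deltas": [[[0,0,0,-0.6,0.2,3,0.9],[0,0,0,-0.6,0.2,6,0.9],[0,0,0,-0.6,0.2,8,0.9],[0,0,0,-0.6,0.2,10,0.9],[0,0,0,-0.6,0.2,11,0.9],[0,0,0,-0.6,0.2,11.6,0.9],[0,0,0,-0.6,0.2,12,0.9],[0,0,0,-0.6,0.2,12.2,0.9],[0,0,0,-0.6,0.2,12.2,0.9]]]}}

```text
t: 8.8
tool_pos: [738.2, -58.6, 12.2]
orientation: [-0.001, 0.001, 1.0, -0.0]
force: [-0.2, 0.5, 0.4]
grip_width: 77.4
```

Run:
```python
from h import *
from station import bot
s=bot.state();print(s["tool_pos"],s["force"])
c=bot.camera("scene");cv2.imwrite(f"pics/s5.png",cv2.resize(c["pixels"][100:230,160:340,::-1],None,fx=4,fy=4))
Q=cloud(c);m=(abs(Q[...,0]-738)<30)&(abs(Q[...,1]+58)<75)&(Q[...,2]>5)
q=Q[m];print([ (b,q[(q[:,2]>b)&(q[:,2]<b+5)].min(0).round(),q[(q[:,2]>b)&(q[:,2]<b+5)].max(0).round()) for b in range(5,45,5) if ((q[:,2]>b)&(q[:,2]<b+5)).any()])
```

```text
[738.16023305 -58.55901395  12.2300209 ] [-0.2360403   0.48070753  0.38920021]
[(10, array([709., -10.,  11.]), array([709., -10.,  11.])), (20, array([729., -96.,  22.]), array([747., -10.,  25.])), (25, array([ 727., -100.,   25.]), array([752.,  -5.,  30.])), (30, array([ 728., -109.,   30.]), array([750.,  -4.,  35.])), (35, array([ 727., -109.,   35.]), array([749.,  -4.,  40.])), (40, array([ 728., -101.,   41.]), array([749.,  -4.,  45.]))]
```

View pics/s5.png

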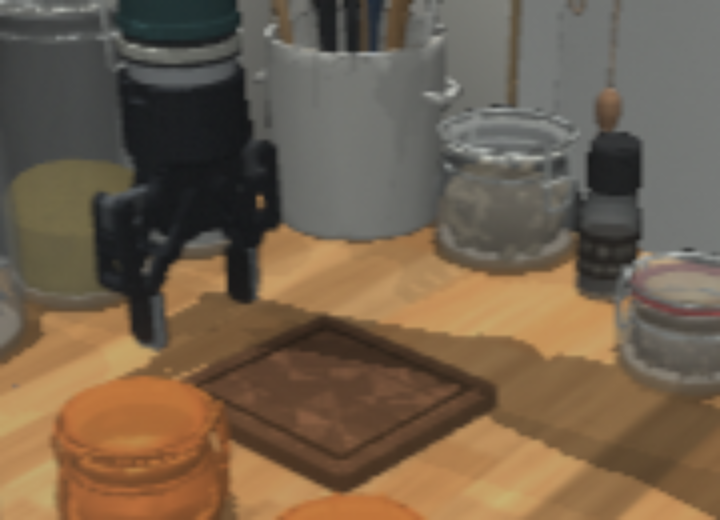

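The fingertips are about 10 mm behind the TCP at this opening (tips at z≈22), so I lower about 17 mm more in small steps.

Call:
{"api": "drive_tool", "payload": {"deltas": [[[0,0,0,0,0,0.5,0.9],[0,0,0,0,0,0.9,0.9],[0,0,0,0,0,1.2,0.9],[0,0,0,0,0,1.4,0.9],[0,0,0,0,0,1.5,0.9],[0,0,0,0,0,1.6,0.9],[0,0,0,0,0,1.7,0.9],[0,0,0,0,0,1.7,0.9]]]}}

```text
t: 9.65
tool_pos: [738.1, -58.5, -4.7]
orientation: [-0.001, 0.001, 1.0, -0.0]
force: [0.1, -0.2, 0.4]
grip_width: 76.7
```

Run:
```python
from h import *
from station import bot
s=bot.state();print(s["tool_pos"],s["force"])
c=bot.camera("scene");cv2.imwrite(f"pics/s6.png",cv2.resize(c["pixels"][100:230,160:340,::-1],None,fx=4,fy=4))
Q=cloud(c);m=(abs(Q[...,0]-738)<16)&(abs(Q[...,1]+58)<75)
q=Q[m];print([ (b,q[(q[:,2]>b)&(q[:,2]<b+3)].min(0).round(),q[(q[:,2]>b)&(q[:,2]<b+3)].max(0).round()) for b in range(3,20,3) if ((q[:,2]>b)&(q[:,2]<b+3)).any()])
```

```text
[738.14195368 -58.54577061  -4.7136474 ] [ 0.11656146 -0.21879419  0.36406353]
[(3, array([731., -96.,   4.]), array([749., -12.,   6.])), (6, array([ 727., -100.,    7.]), array([748., -11.,   9.])), (9, array([ 727., -110.,    9.]), array([751.,  -7.,  12.])), (12, array([ 729., -110.,   12.]), array([749.,  -7.,  15.])), (15, array([ 727., -109.,   15.]), array([751.,  -3.,  18.])), (18, array([ 728., -110.,   18.]), array([751.,  -3.,  21.]))]
```

View pics/s6.png

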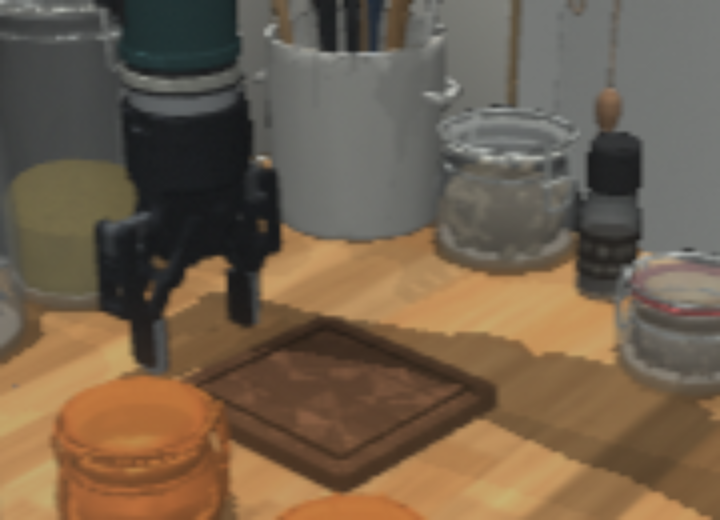

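The tips are at z≈4, just behind the far side, and not touching anything. Pulling (tool +x = world -x), in parts.

Call:
{"api": "drive_tool", "payload": {"deltas": [[[0,0,0,1,0,0.1,0.9],[0,0,0,2,0,0.1,0.9],[0,0,0,3,0,0.1,0.9],[0,0,0,4,0,0.1,0.9],[0,0,0,5,0,0.1,0.9],[0,0,0,6,0,0.1,0.9],[0,0,0,7,0,0.1,0.9],[0,0,0,8,0,0.1,0.9],[0,0,0,9,0,0.1,0.9],[0,0,0,10,0,0.1,0.9],[0,0,0,10.6,0,0.1,0.9],[0,0,0,11,0,0.1,0.9]]]}}

```text
t: 10.9
tool_pos: [627.6, -58.4, -5.3]
orientation: [-0.001, 0.001, 1.0, -0.0]
force: [1.7, 0.0, -0.8]
grip_width: 76.6
```

Run:
```python
from h import *
from station import bot
s=bot.state();print(s["tool_pos"],s["force"],delta(s,(490,-58.5,-5),(0,1)))
c=bot.camera("scene");cv2.imwrite(f"pics/s7.png",cv2.resize(c["pixels"][100:260,160:380,::-1],None,fx=3.5,fy=3.5))
```

```text
[627.6470685  -58.40558055  -5.34225891] [ 1.74995454  0.02404672 -0.80649973] [-0.000e+00 -1.000e-01 -1.000e-01  1.376e+01 -3.000e-02 -1.000e-02]
```

View pics/s7.png

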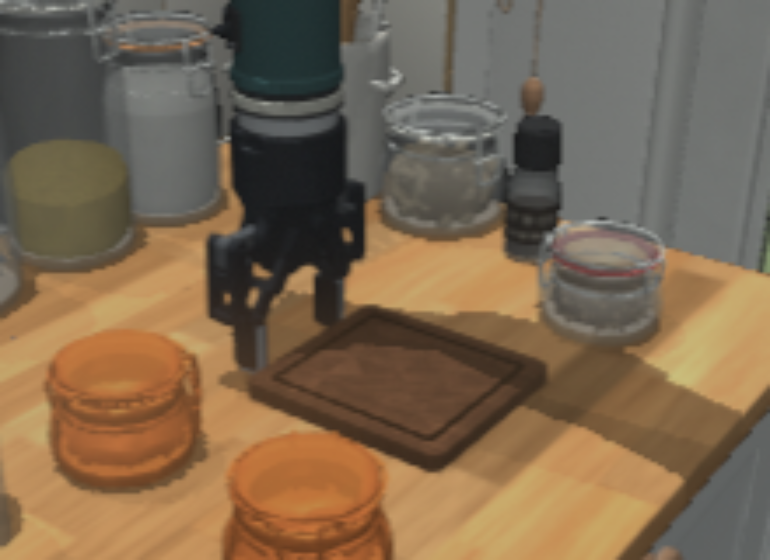

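The board slides square against both fingertips and clears the jar (crop 605,280). Continuing.

Call:
{"api": "drive_tool", "payload": {"deltas": [[[0,0,0,1,0,0,0.9],[0,0,0,2,0,0,0.9],[0,0,0,3,0,0,0.9],[0,0,0,4,0,0,0.9],[0,0,0,5.1,0,0,0.9],[0,0,0,6.2,0,0,0.9],[0,0,0,7.4,0,0,0.9],[0,0,0,8.6,0,0,0.9],[0,0,0,9.8,0,0,0.9],[0,0,0,11,0,0,0.9],[0,0,0,12,0,0,0.9],[0,0,0,12.5,0,0,0.9]]]}}

```text
t: 12.15
tool_pos: [500.2, -58.3, -5.1]
orientation: [-0.002, 0.001, 1.0, -0.0]
force: [0.8, -0.1, -1.3]
grip_width: 76.7
```

Run:
```python
from h import *
from station import bot
s=bot.state();print(s["tool_pos"],s["force"],delta(s,(468.3,-58.5,-5),(0,1)))
for n in("scene","top"):
    c=bot.camera(n);np.savez(f"pics/{n}8.npz",**c);cv2.imwrite(f"pics/{n}8.png",c["pixels"][...,::-1])
```

```text
[500.21459713 -58.29565012  -5.11002015] [ 0.81265277 -0.09343562 -1.27358822] [-0.   -0.3  -0.1   3.19 -0.03  0.  ]
```

View pics/scene8.png

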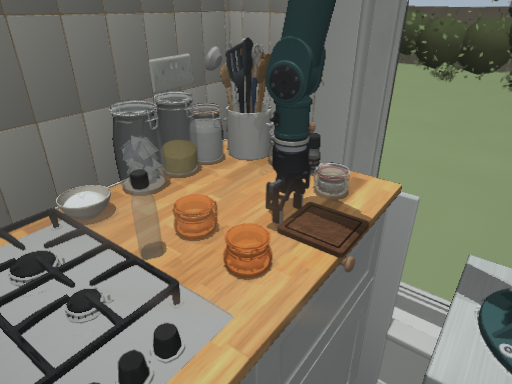

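View pics/top8.png

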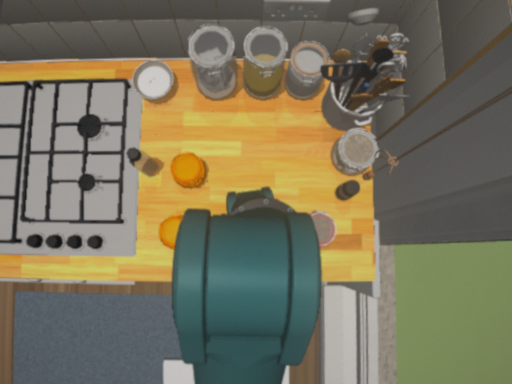

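The arm hides the board from the top, but the scene view shows the board (320,228) reaching the edge squarely. I pull to just short of the goal, back off and rise, then measure.

Call:
{"api": "drive_tool", "payload": {"deltas": [[[0,0,0,0.6,0,0,0.9],[0,0,0,1.2,0,0,0.9],[0,0,0,1.8,0,0,0.9],[0,0,0,2.3,0,0,0.9],[0,0,0,2.6,0,0,0.9],[0,0,0,2.8,0,0,0.9],[0,0,0,2.8,0,0,0.9],[0,0,0,2.8,0,0,0.9]]]}}

```text
t: 13.05
tool_pos: [471.4, -58.3, -5.0]
orientation: [-0.004, 0.001, 1.0, -0.0]
force: [0.4, -0.0, 0.2]
grip_width: 77.0
```

Call:
{"api": "drive_tool", "payload": {"deltas": [[[0,0,0,-1,0,0,0.9],[0,0,0,-2.5,0,0,0.9],[0,0,0,-4,0,-1,0.9],[0,0,0,-7,0,-4,0.9],[0,0,0,-11,0,-7,0.9],[0,0,0,-15,0,-9,0.9],[0,0,0,-19,0,-10,0.9],[0,0,0,-23,0,-10,0.9],[0,0,0,-27,0,-10,0.9],[0,0,0,-27,0,-10,0.9]]]}}

```text
t: 14.05
tool_pos: [748.5, -58.2, 93.7]
orientation: [0.0, 0.001, 1.0, -0.0]
force: [-0.1, 0.1, -1.4]
grip_width: 77.2
```

Run:
```python
from h import *
from station import bot
s=bot.state();print(s["tool_pos"],s["force"])
for n in("scene","top"):
    c=bot.camera(n);np.savez(f"pics/{n}9.npz",**c);cv2.imwrite(f"pics/{n}9.png",c["pixels"][...,::-1])
```

```text
[748.49737926 -58.19471088  93.7224173 ] [-0.10158941  0.07483245 -1.39674554]
```

View pics/scene9.png

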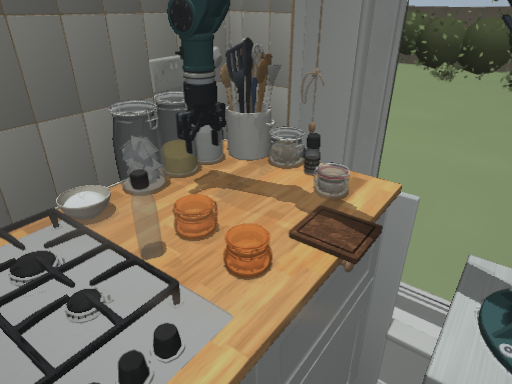

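View pics/top9.png

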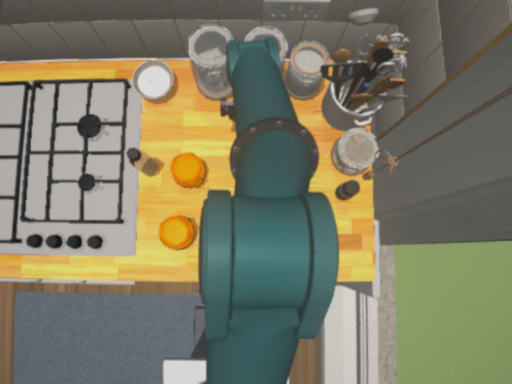

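The board lies square-looking over the edge (scene 336,233), but the arm hides it from the top. I measure in the scene view: mask, contour and fitted sides.

```bash
cat >> h.py <<'E'
def sides(c,box):
    """dark-wood blob in pixel box -> hull, lines of near/far top edges by percentile band"""
    hsv=cv2.cvtColor(c["pixels"],cv2.COLOR_RGB2HSV); x0,y0,x1,y1=box
    m=np.zeros((384,512),np.uint8); m[y0:y1,x0:x1]=(hsv[y0:y1,x0:x1,2]<125)&(hsv[y0:y1,x0:x1,1]>70)&(hsv[y0:y1,x0:x1,0]<22)
    m=cv2.morphologyEx(m,cv2.MORPH_OPEN,np.ones((3,3)))
    n,l,st,_=cv2.connectedComponentsWithStats(m);return (l==1+st[1:,4].argmax()).astype(np.uint8)
E
python3 - <<'E'
from h import *
c=load("pics/scene9.npz")
m=sides(c,(275,195,400,275));im=c["pixels"][...,::-1].copy()
P=cloud(c)
print(m.sum(),"depth on board z med",np.nanmedian(P[m>0][:,2]))
a=im[190:275,270:400];b=a.copy();b[m[190:275,270:400]>0,1]=255
cv2.imwrite("pics/c9.png",np.vstack([cv2.resize(a,None,fx=4,fy=3.5,interpolation=2),cv2.resize(b,None,fx=4,fy=3.5,interpolation=0)]))
# profiles along x at z=12 (top), at several y, red channel
for y in (-110,-90,-70,-50,-30,-10):
    xs=np.arange(285,490,.5);p=proj(c,np.c_[xs,0*xs+y,0*xs+12]).astype(np.float32)
    g=cv2.remap(c["pixels"][...,0].astype(np.float32),p[:,0][None],p[:,1][None],1)[0]
    d=cv2.GaussianBlur(np.gradient(g)[None],(0,0),3)[0]
    fa=xs>440;k=np.where(fa)[0][d[fa].argmax()]
    print(y,"far",xs[k],round(d[k],2),"near prof",[int(v) for v in g[16:80:4]])
E
```

```text
3764 depth on board z med 11.538802302111606
-110 far 460.5 5.34 near prof [116, 116, 116, 116, 115, 110, 105, 69, 48, 48, 51, 52, 51, 51, 48, 35]
-90 far 449.5 3.78 near prof [115, 114, 110, 107, 101, 95, 81, 51, 46, 51, 52, 53, 53, 53, 51, 33]
-70 far 461.0 8.19 near prof [106, 107, 96, 95, 94, 94, 75, 44, 48, 69, 83, 85, 86, 86, 79, 51]
-50 far 460.5 8.71 near prof [94, 94, 94, 94, 101, 101, 78, 47, 49, 70, 83, 85, 94, 116, 109, 61]
-30 far 460.5 8.43 near prof [94, 95, 98, 99, 95, 94, 77, 47, 52, 79, 95, 96, 97, 111, 102, 64]
-10 far 460.5 8.56 near prof [100, 96, 94, 94, 93, 94, 81, 49, 50, 77, 92, 93, 98, 106, 104, 65]
```

View pics/c9.png

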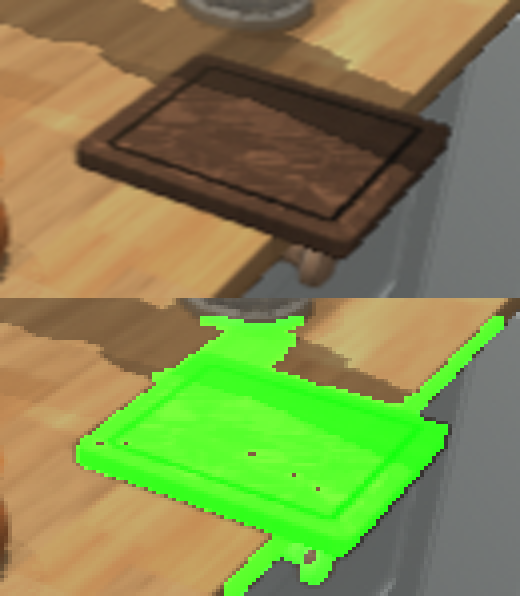

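The far side reads 460.5 mm at every reliable y (square within about 0.3 mm over 100 mm), and the near side about 310.5. The edge is at 347.2, so the overhang is about 36.8 mm and needs 3.2 mm more. The contact offset is confirmed: TCP 471.4 ↔ far side 460.5.

Call:
{"api": "drive_tool", "payload": {"deltas": [[[0,0,0,4,0,0,0.9],[0,0,0,9,0,0,0.9],[0,0,0,14,0,0,0.9],[0,0,0,18,0,0,0.9],[0,0,0,22,0,2,0.9],[0,0,0,24.5,0,5,0.9],[0,0,0,25,0,7,0.9],[0,0,0,25,0,8.5,0.9],[0,0,0,25,0,9.3,0.9],[0,0,0,25,0,9.8,0.9],[0,0,0,25,0,9.9,0.9],[0,0,0,25,0,9.9,0.9]]]}}

```text
t: 15.35
tool_pos: [491.7, -58.2, -4.1]
orientation: [-0.004, 0.001, 1.0, -0.0]
force: [-0.1, 0.4, 0.3]
grip_width: 76.8
```

Run:
```python
from h import *
from station import bot
s=bot.state();print(s["tool_pos"],s["force"],delta(s,(468.1,-58.3,-5),(0,1)))
```

```text
[491.67382428 -58.24034561  -4.09028816] [-0.09377776  0.39064902  0.32229651] [-0.   -0.5  -0.1   2.36 -0.01  0.11]
```

Call:
{"api": "drive_tool", "payload": {"deltas": [[[0,0,0,0.6,0,0,0.9],[0,0,0,1.1,0,0.1,0.9],[0,0,0,1.5,0,0.1,0.9],[0,0,0,1.8,0,0.1,0.9],[0,0,0,2.0,0,0.1,0.9],[0,0,0,2.15,0,0.1,0.9],[0,0,0,2.2,0,0.1,0.9],[0,0,0,2.2,0,0.1,0.9],[0,0,0,2.2,0,0.1,0.9]]]}}

```text
t: 16.25
tool_pos: [470.8, -58.2, -4.8]
orientation: [-0.003, 0.001, 1.0, -0.0]
force: [2.3, 0.1, 0.2]
grip_width: 76.4
```

Call:
{"api": "drive_tool", "payload": {"deltas": [[[0,0,0,0.15,0,0,0.9],[0,0,0,0.25,0,0,0.9],[0,0,0,0.35,0,0,0.9],[0,0,0,0.35,0,0,0.9],[0,0,0,0.35,0,0,0.9]]]}}

```text
t: 16.75
tool_pos: [466.9, -58.1, -4.8]
orientation: [-0.003, 0.001, 1.0, -0.0]
force: [1.0, -0.3, 0.5]
grip_width: 76.7
```

The arm overshot slightly (466.9). I back off, rise and swing aside so that both cameras see the board.

Call:
{"api": "drive_tool", "payload": {"deltas": [[[0,0,0,-0.8,0,0,0.9],[0,0,0,-2.5,0,0,0.9],[0,0,0,-4,0,-2,0.9],[0,0,0,-6,0,-6,0.9],[0,0,0,-8,0,-10,0.9],[0,0,0,-9,0,-14,0.9],[0,0,0,-9,0,-18,0.9],[0,0,0,-9,0,-22,0.9],[0,0,0,-9,0,-24,0.9],[0,0,0,-9,0,-24,0.9]]]}}

```text
t: 17.75
tool_pos: [560.1, -58.3, 237.8]
orientation: [-0.001, 0.001, 1.0, -0.001]
force: [0.6, 0.3, 0.1]
grip_width: 76.6
```

Run:
```python
from h import *
from station import bot
s=bot.state();print(s["tool_pos"],s["force"],s["q"],delta(s,(400,500,235),(0.6,0.8)))
```

```text
[560.07984747 -58.27803146 237.8390349 ] [0.56428202 0.26232387 0.08649616] [ 0.15688639  0.38580686 -0.17627187  1.96509153  0.09356714  0.79977339
  1.49667841] [-0.1  -0.1  36.8  16.12 55.8   0.25]
```

Call:
{"api": "drive_tool", "payload": {"deltas": [[[0,0,0,2,5,0,0.9],[0,0,0,4,10,0,0.9],[0,0,0,6,15,0,0.9],[0,0,0,8,20,0,0.9],[0,0,0,9,25,0,0.9],[0,0,0,10,30,0,0.9],[0,0,0,11,35,0,0.9],[0,0,0,12,40,0,0.9],[0,0,0,12,45,0,0.9],[0,0,0,12,50,0,0.9],[0,0,0,12,50,0,0.9],[0,0,0,12,50,0,0.9]]]}}

```text
t: 18.95
tool_pos: [438.8, 445.2, 235.8]
orientation: [-0.002, -0.002, 1.0, -0.001]
force: [-0.9, -0.9, -0.6]
grip_width: 77.0
```

```bash
cat > meas.py <<'E'
from h import *
from station import bot
import sys
k=sys.argv[1]
s=bot.state();print(s["t"],s["tool_pos"],s["force"])
C={}
for n in("scene","top"):
    c=C[n]=bot.camera(n);np.savez(f"pics/{n}{k}.npz",**c);cv2.imwrite(f"pics/{n}{k}.png",c["pixels"][...,::-1])
def prof(c,A,B,n,ch=0):
    w=np.linspace(A,B,n);p=proj(c,w).astype(np.float32)
    g=cv2.remap(c["pixels"][...,ch].astype(np.float32),p[:,0][None],p[:,1][None],1)[0]
    return w,cv2.GaussianBlur(np.gradient(g)[None],(0,0),3)[0]
for n,c in C.items():
    e=[];f=[];ne=[]
    for y in (-115,-100,-70,-50,-30,-10,5):
        w,d=prof(c,(445,y,12),(475,y,12),61);f.append((y,w[d.argmax(),0],round(d.max(),1)))
        w,d=prof(c,(295,y,12),(325,y,12),61);i=abs(d).argmax();ne.append((w[i,0],round(d[i],1)))
    for y in (60,100,-150,-170,-250,-300):
        w,d=prof(c,(330,y,0),(365,y,0),71);e.append((y,w[d.argmax(),0]))
    l=[]
    for x in (365,390,420,440):
        w,d=prof(c,(x,-145,12),(x,-115,12),61);r=w[d.argmin(),1]
        w,d=prof(c,(x,0,12),(x,30,12),61);l.append((x,r,w[d.argmax(),1]))
    print(n,"\n edge",e,"\n far",f,"\n near",ne,"\n sides",l)
P=cloud(C["top"])
m=(P[...,2]>45)&(P[...,2]<80)&(P[...,0]<540)&(P[...,0]>400)&(P[...,1]<-150)&(P[...,1]>-300)
print("jar",cv2.minEnclosingCircle(P[m][:,:2].astype(np.float32)))
a=load("pics/top0.npz")["pixels"].astype(int);d=abs(a-C["top"]["pixels"]).max(2)>40
n,l,st,ce=cv2.connectedComponentsWithStats(d.astype(np.uint8));print("changed",[(st[i].tolist()) for i in range(1,n) if st[i,4]>25])
E
python3 meas.py 10
```

```text
18.95 [438.81434873 445.21122133 235.82108067] [-0.9216141  -0.86879023 -0.64422197]
scene 
 edge [(60, np.float64(347.0)), (100, np.float64(347.0)), (-150, np.float64(346.0)), (-170, np.float64(347.0)), (-250, np.float64(347.0)), (-300, np.float64(347.0))] 
 far [(-115, np.float64(457.0), np.float32(6.3)), (-100, np.float64(456.0), np.float32(5.9)), (-70, np.float64(456.0), np.float32(6.3)), (-50, np.float64(456.5), np.float32(6.6)), (-30, np.float64(457.0), np.float32(6.8)), (-10, np.float64(456.5), np.float32(6.1)), (5, np.float64(454.0), np.float32(5.7))] 
 near [(np.float64(318.0), np.float32(-6.5)), (np.float64(301.0), np.float32(-6.8)), (np.float64(322.5), np.float32(7.1)), (np.float64(322.5), np.float32(7.6)), (np.float64(318.0), np.float32(-7.2)), (np.float64(318.0), np.float32(-6.2)), (np.float64(301.5), np.float32(-5.2))] 
 sides [(365, np.float64(-132.5), np.float64(22.5)), (390, np.float64(-131.5), np.float64(22.5)), (420, np.float64(-133.5), np.float64(21.5)), (440, np.float64(-133.0), np.float64(22.0))]
top 
 edge [(60, np.float64(347.5)), (100, np.float64(348.5)), (-1
[... 493 characters left out ...]
)), (np.float64(325.0), np.float32(3.7)), (np.float64(325.0), np.float32(3.4)), (np.float64(325.0), np.float32(2.2)), (np.float64(325.0), np.float32(2.8)), (np.float64(314.5), np.float32(2.2))] 
 sides [(365, np.float64(-133.0), np.float64(6.5)), (390, np.float64(-133.5), np.float64(6.5)), (420, np.float64(-133.5), np.float64(6.5)), (440, np.float64(-134.0), np.float64(6.5))]
jar ((481.99603271484375, -227.42926025390625), 45.047889709472656)
changed [[220, 142, 59, 63, 3092], [300, 211, 37, 36, 1007], [224, 212, 56, 70, 3039], [0, 232, 12, 8, 76], [0, 235, 27, 16, 221], [100, 244, 95, 37, 1666], [0, 259, 40, 19, 423], [225, 295, 17, 3, 44], [163, 360, 49, 24, 1020], [209, 361, 43, 22, 545]]
```

View pics/top10.png

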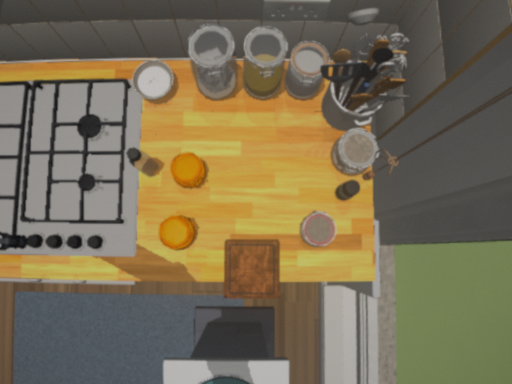

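The top view shows the board square over the edge (252,268), the jar standing clear to its right (319,229), and the grinder, bottle and orange jars where they were. The far side is at 456.0 (top) and 456.5 (scene), against edges at 347.5 and 347.0. That makes the overhang about 41 mm, within calibration error of 40, so another nudge would risk more than it gains. Handing in.

Run:
```python
from station import bot
s=bot.state();print(s["t"],s["force"],abs(s["qvel"]).max());print(bot.hand_in())
```

```text
19.05 [ 0.72655887 -0.56143342  0.42361682] 0.024028272074421677
the job is handed in; nothing more can be done
None
```

I pushed the clear squat jar to the right, the pepper grinder's side. Then I hooked both open fingertips behind the board's far side and pulled it flat over the worktop's front edge. I handed in at 19 s with the arm clear and nothing gripped or lifted.

- **Overhang:** about 41 mm instead of 40. The top camera gives 41.5 mm and the scene camera 40.5 mm. The last nudge slipped about 1 mm too far. I left it, since it is within the 2 mm calibration error.
- **Squareness:** the far side reads the same along its length to within about 1 mm, so the board is square to a few tenths of a degree. The right side in the top view suggested up to 0.7°, which is close to pixel noise.
- **Jar:** standing at about (482, −227) mm, roughly 45 mm clear of the board.
- **Other things:** the only changes between the first and last top pictures were the board, the jar, and the arm and its shadow.
- **Checks that failed:** the automatic near-side reading, and the left-side reading in the scene view, did not lock onto the true edge. The final overhang therefore rests on the far side and the board's 150 mm depth. An earlier near-side reading, before the last nudge, agreed with that method.

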